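# Pin the tile carriage to its register strip

## Task

Lock the glazing jig's sliding tile carriage for the next colour: take the slim register pin from the pin stand, put it through the carriage's hole and slide the carriage along with it, feeling gently for the hole of the strip hidden underneath, then push the pin fully home through both so that its flange sits flat on the carriage, and let go. Do not force the pin or lean on the jig, and leave the thick short pin and the other things where they are.

Things in the scene. Friction and masses are not known exactly. Their poses are not given: they have to be found in the camera images.
- jig: Glazing jig fixed to the table: wooden bed 200 x 240 x 10 mm (x, y) with two steel rails along its long edges (y), tops 52 mm above the table, and the sliding aluminium carriage with a white tile between them. Origin: centre of its underside, z up, y along the rails. A register strip is clamped to the bed under the carriage (see strip_mid), one end under a wooden block.
- strip_mid (a point): Middle of the range where the hidden strip's hole may be, on the strip's flat top, 38 mm above the table (2 mm under the carriage). The strip is set anew for each job and not measured: its hole (14 mm, 1.5 mm chamfer, open down to 10 mm above the table) lies within 22 mm of this point along the jig's y, on the carriage hole's line. Elsewhere on that line is flat metal. It does not move.
- carriage (a joint): How far the carriage has slid along the jig's +y (m), 0 to 0.060. It starts between 0 and 0.005; the two holes line up somewhere between 0.012 and 0.056, so it must slide towards the jig's +y. Sliding friction about 2.5 N; it stays where it is left.
- carriage_hole (a point): Centre of the upper mouth of the through hole in the carriage, 52 mm above the table; axes parallel to the jig's. Hole 14 mm across, 1.5 mm chamfer. The carriage is a plate 164 x 154 x 12 mm (x, y, z; underside at 40 mm); the hole is 27 mm from its -x edge. A tile 8 mm thick (top at 60 mm) is fixed on it, its nearest edge 41 mm to the +x side of the hole's centre.
- pin: The slim register pin, loose, 0.1 kg, upright in the pin stand. Origin: centre of its tip's flat end, z up along the pin. From the tip: steel shank 12 mm thick, 38 mm long, the last 4 mm tapered to 9 mm; flange 28 mm across, 4 mm thick (38 to 42 mm); black round grip 20 mm thick, 50 mm tall (42 to 92 mm). Fully home, its tip is 14 mm above the table, its flange on the carriage.
- stand: Fixed wooden pin stand, 60 (x) x 150 (y) x 45 mm high, origin at the centre of its underside. The slim pin hangs by its flange in a 14 mm hole at y = -40 mm of its frame (tip 7 mm above the table), the thick pin in the hole at y = +40 mm; lift straight up by 45 mm to clear.
- stub: The thick short pin in the other hole of the stand, not for this job: shank 18 mm, 30 mm long, flange 40 mm, grip 32 mm thick and 26 mm tall. Origin at its tip. Leave it.
- bowl: Terracotta bowl, 120 mm across, 50 mm high, origin under its centre. Bystander.
- jar: White jar, 68 mm across, 85 mm high. Bystander.
- jar2: Clear jar, 68 mm across, 85 mm high. Bystander.
- tiles: Stack of four tiles, 100 x 100 x 32 mm. Bystander.
- cup: White plastic cup, 72 mm across, 80 mm high. Bystander.
- brush: Brush lying on the table near the robot. Bystander.
- scraper: Scraper lying on the table. Bystander.

How it is judged:
On the way:
1. the pin's tip is in the carriage's hole, at least 3 mm below its mouth (horizontal distance between pin and carriage_hole below 0.005 m and z of pin in the frame of carriage_hole below -0.003 m), for 0.2 s.
At the end, for the whole second after the job is handed in: The slim pin stands through the carriage and the strip, its tip at least 35.5 mm below the carriage's upper face (flange within 2.5 mm of it), within 5 mm of the hole's axis and 0.09 rad of upright, released and at rest; the thick pin still stands (within 0.3 rad of upright) (z of pin in the frame of carriage_hole below -0.0355 m and horizontal distance between pin and carriage_hole below 0.005 m and angle between pin's own z axis and vertical below 0.09 rad and linear speed of pin below 0.02 m/s and angle between stub's own z axis and vertical below 0.3 rad and velocity of joint carriage below 0.02 m/s); the robot touches nothing.
It fails at once if the pin is forced: it bears on the jig (bed, strip or carriage) with more than 35 N (contact force between pin and jig above 35 N).
It fails at once if the robot bears on the jig directly (fingers or arm on carriage, tile or rails) with more than 15 N (contact force between any of the fingers, the arm and jig above 15 N).
It fails at once if the thick short pin is moved more than 3 cm (distance of stub from where it was at the start of the episode above 0.03 m).
It fails at once if the bowl, a jar, the cup, the tile stack, the brush or the scraper is moved more than 3 cm (distance of any of bowl, jar, jar2, cup, tiles, brush, scraper from where it was at the start of the episode above 0.03 m).
It also fails if it takes over 72 s, if anything falls off the work surface, if the arm or the gripper's body presses on something with over 40 N, if the wrist force passes 120 N, or if a joint passes its speed limit or range.

## Robot

A 6-joint arm with a two-finger parallel gripper is mounted at the origin on the work surface. World frame = base frame: x ahead of the robot, y to its left, z up, the work surface at z = 0. Lengths are in m, angles in rad, forces in N, time in s.
With the tool pointing down it reaches from about 0.35 to 0.975 m from the base axis. Payload 4.9 kg.
Tool frame: the origin (TCP) lies at the very end of the fingers, on their centre line; the grasp point (between the pads) lies 19 mm behind it (manip.tcp_to_grasp is the distance from the TCP to the grasp point, in m); z points along the fingers, y is the direction in which the jaws open and shut (so a half turn about z gives the same grasp; the last joint's range is limited). The gripper opens to 85 mm and grips with 20 to 120 N. Pads are 22 mm wide; open, the fingers measure 114 mm over their backs; the gripper's body (76 mm by 85 mm) begins 54 mm behind the grasp point. The pads swing forward as they close: fully open they stand 13 mm farther back than shut.
Start: joints at [1.034, 0.053, 1.613, -0, 1.476, -0.119], TCP at [0.254, 0.571, 0.231] pointing down, gripper open.
Joint ranges: [-3.01, 3.01], [-1.01, 2.22], [0.06, 2.58], [-1.02, 4.17], [0.09, 2.62], [-3.14, 3.14]. Speed limits (rad/s): [2.57, 2.57, 3.14, 3.14, 3.14, 3.14].

## Interface

Orientations are given as a unit quaternion [w, x, y, z].
In Python, from plant import sensors, cams, job, finder, manip gives the robot as it stands.
- The arm moves only by the shell command python3 -m pendant 'ROWS'. ROWS is JSON, a list of rows, each an object of numbers: "wx", "wy", "wz": the turn, a rotation vector about the tool's x, y, z in degrees; "dx", "dy", "dz": the shift along the tool's x, y, z in m; "hand": the gripper's target within -1 to 1 (fully open at 1, half-way at 0, shut at -1). A call has 1 to 20 rows; each row is the pose to reach, as a shift and turn from the pose commanded when the call began, along the tool's axes at that moment; what a row does not reach only later rows make up. A row lasts 1/12 s, in which the tool goes at most 41.7 mm and 7.16 degrees, less where a joint would pass 70% of its speed; a pose out of reach is approached as far as the arm can. A call with a gripper value outside its range is refused whole. The fingers move at their own pace and stop on an object; the grip force is fixed at half the most. Time passes only in rows, so rows that repeat a pose let the fingers close. It gives the time, the measured TCP pose, the force and the opening at its end, in the units of the state.
- sensors.state(): the state, without advancing time (a new reading comes with each control period).
- cams.grab_frame(name): name is "scene" or "top" or "wrist"; returns (picture, depth): 420x560x3 uint8, red, green, blue; 420x560 float32, m along the optical axis (not along the pixel's ray), 0 where there is no reading.
- cams.calibration(name): a dict with "fov_y" (degrees; the focal length in pixels is half the picture's height over the tangent of half this angle, whatever the lens; pixels are square), "cx", "cy" (the principal point, pixels), "pose" (4x4, takes a point from camera to world coordinates); the wrist camera has in their place "hand_eye" (4x4, takes a point from camera to tool coordinates, whose origin is the TCP and whose axes are the flange's). Camera axes: x right, y down, z forward; pixel columns grow to the right and rows downward; lengths in m; the calibration is good to about 2 mm. The wrist camera is an equidistant fisheye: a pixel r from the principal point sees the ray r / f radians off the axis. A picture is of the moment at which its call begins: read the wrist's pose just before it. calibration takes no time and is no camera call.
- job.job_done(): hands the job in, once; it reports no verdict.
Trained networks look in the newest picture that a camera, given by its name, has taken for a name from the list of things; names that differ only in an ending like _2 or _b are one class to them, and where a whole thing is asked for, a point or a joint stands for the part that bears it (a point fixed in the world has none). Each returns a list of dicts, best first, with "score" (0 to 1); they miss things now and then, are a little off and sometimes report something else, mostly with a low value. They report only what shows in the picture. A call takes as long as a camera call.
- finder.look_for(camera, thing): "position" ([x, y, z] in m, in world coordinates, good to about 4 mm: the middle of the surface that is visible of it).
The state is a dict: "time": time; "joint_pos": joint angles; "joint_vel": joint speeds; "joint_efforts": joint torques, N m; "tool_pos": TCP position; "tool_rot": TCP orientation; "contact_force": force on the tool from outside, world axes, zero at the start; "ft_torque": the same for the moment, N m; "gripper_width": opening from 0.0 (shut) to 1.0 (fully open).
Only numpy, scipy, OpenCV 4.12 (cv2) and the standard library are available. Lean on these libraries where they do the work, as an engineer would, in place of code of your own. Each camera call takes 0.05 s, during which the arm holds its last target. There are 200 camera calls.

## Working session

There is one attempt and no reset: what is moved stays moved. The work goes in short steps, Python scripts to look and compute and a shell command to move; the robot and the scene stay as the last step left them, time stands still between calls to the robot, and variables do not carry over. Pictures are saved under pics/ and viewed, about 8 in all and at most 12, crops included, and the job is handed in when it is done.

```bash
ls; mkdir -p pics
python3 - <<'E'
from plant import sensors,cams,finder,manip
import cv2,numpy as np
print(sensors.state(),manip.tcp_to_grasp)
for c in ["scene","top"]:
    p,d=cams.grab_frame(c); cv2.imwrite(f"pics/{c}0.png",p[:,:,::-1])
    k=cams.calibration(c);print(c,k)
    for t in ["pin","stub","stand","carriage_hole","jig","jar","cup","tiles","bowl"]:
        print(c,t,[(np.round(r["position"],3).tolist(),round(r["score"],2)) for r in finder.look_for(c,t)[:3]])
print(cams.calibration("wrist"))
E
```

```text
pics
{'time': 0.0, 'joint_pos': array([ 1.03402032e+00,  5.33673094e-02,  1.61430318e+00,  3.37659183e-05,
        1.47596863e+00, -1.18986312e-01]), 'joint_vel': array([-0.00097733,  0.00015473, -0.00314131,  0.00031365, -0.00092382,
       -0.00049487]), 'joint_efforts': array([ 1.66406617e-04, -3.93711913e+01, -3.70162332e+01, -1.29897562e-04,
        7.08896274e-03,  1.45495818e-06]), 'tool_pos': array([0.25325354, 0.57071573, 0.23005104]), 'tool_rot': array([-3.45431097e-04,  2.07380372e-01,  9.78259850e-01, -9.63313712e-04]), 'contact_force': array([ 0.39206161, -1.11972758,  0.39015375]), 'ft_torque': array([-0.0419802 ,  0.01682587,  0.04000461]), 'gripper_width': 1.0010098323190586} 0.0187
scene {'fov_y': 55.277572175122195, 'cx': 283.22219728513295, 'cy': 208.87060594551147, 'pose': array([[ 0.76831692,  0.51756017, -0.37659074,  0.99909174],
       [ 0.63995211, -0.63242006,  0.43647011, -0.4897235 ],
       [-0.01226399, -0.57634741, -0.81711276,  0.95552592],
       [ 0.        ,  0.        ,  0.        ,  1.        ]])}
scene pin [([0.56, -0.247, 0.076], 0.45)]
scene st
[... 1142 characters left out ...]
p jig [([0.566, 0.202, 0.052], 0.95)]
top jar [([0.673, -0.431, 0.081], 0.79), ([0.632, 0.417, 0.085], 0.56)]
top cup [([0.789, -0.008, 0.036], 0.86), ([0.672, -0.428, 0.081], 0.22)]
top tiles [([0.407, -0.478, 0.034], 0.61)]
top bowl [([0.403, 0.492, 0.022], 0.92)]
{'fov_y': 65.70646984690485, 'cx': 278.4216941889538, 'cy': 209.76753204658002, 'hand_eye': array([[ 7.26917042e-04, -9.50084671e-01, -3.11991328e-01,
         8.07921104e-02],
       [ 9.99998924e-01,  2.93107552e-04,  1.43734530e-03,
        -1.23731515e-03],
       [-1.27415272e-03, -3.11992037e-01,  9.50083862e-01,
        -1.41761704e-01],
       [ 0.00000000e+00,  0.00000000e+00,  0.00000000e+00,
         1.00000000e+00]])}
```

View pics/top0.png

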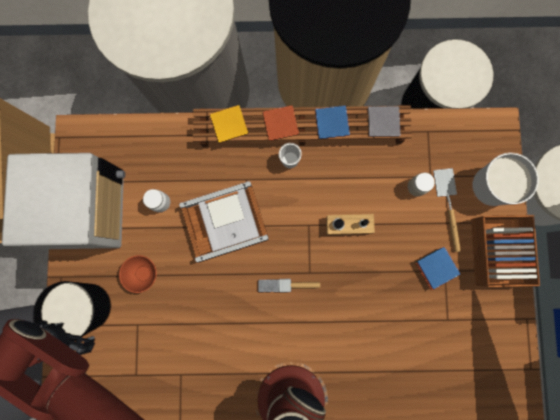

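View pics/scene0.png

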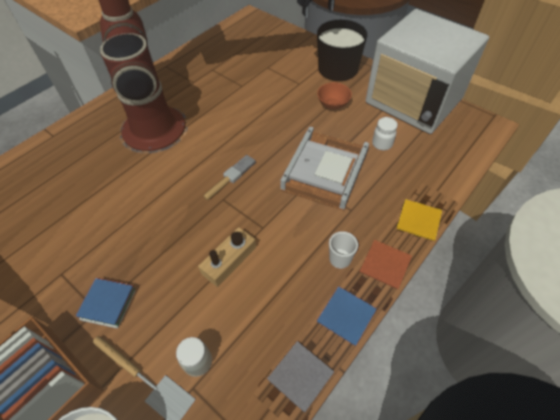

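The top view shows the stand at about (350,224), with the slim pin on the right at (364,224). The jig's rails run from about (248,186) to (182,205), so jig +y is world +y tilted roughly 16° towards −x. The hole is at (234,235). I'll look at the hole from close by first, on the way to the stand.

```bash
cat > h.py <<'E'
import numpy as np,cv2
from scipy.spatial.transform import Rotation as R
from plant import sensors,cams,finder
def Rt(q): return R.from_quat([q[1],q[2],q[3],q[0]])
def plan(target,jaw_deg=None,s=None):
    """shift in tool axes to world target; turn to get tool z down and tool y at jaw_deg (world, mod 180)"""
    s=s or sensors.state(); r=Rt(s["tool_rot"])
    d=r.inv().apply(np.array(target)-s["tool_pos"])
    y=r.apply([0,1,0]); out=["d",np.round(d,4).tolist(),"jaw",round(np.degrees(np.arctan2(y[1],y[0])),2)]
    if jaw_deg is not None:
        c=[]
        for a in (jaw_deg,jaw_deg+180):
            a=np.radians(a); Y=np.array([np.cos(a),np.sin(a),0]); Z=np.array([0,0,-1.]); X=np.cross(Y,Z)
            c.append((r.inv()*R.from_matrix(np.c_[X,Y,Z])).as_rotvec(degrees=True))
        out+=["w",np.round(min(c,key=np.linalg.norm),2).tolist()]
    print(*out)
def grab(cam,fn=None):
    s=sensors.state(); p,d=cams.grab_frame(cam)
    if fn: cv2.imwrite("pics/"+fn,p[:,:,::-1])
    k=cams.calibration(cam)
    if cam=="wrist":
        T=np.eye(4);T[:3,:3]=Rt(s["tool_rot"]).as_matrix();T[:3,3]=s["tool_pos"];P=T@k["hand_eye"]
    else: P=k["pose"]
    return p,d,k,P
def ray(k,P,u,v,fish):
    f=210/np.tan(np.radians(k["fov_y"]/2)); a,b=(u-k["cx"])/f,(v-k["cy"])/f
    if fish:
        t=np.hypot(a,b); q=np.array([a*np.sinc(t/np.pi),b*np.sinc(t/np.pi),np.cos(t)])
    else: q=np.array([a,b,1])
    return P[:3,3],P[:3,:3]@q
def onz(k,P,u,v,z,fish=True):
    o,q=ray(k,P,u,v,fish); return o+q*(z-o[2])/q[2]
def look(cam,t):
    for r in finder.look_for(cam,t)[:2]: print(t,np.round(r["position"],4).tolist(),round(r["score"],2))
E
python3 -c "
from h import *
plan([.575,.19,.2],106); plan([.555,-.245,.2],106)
k=cams.calibration('top');P=k['pose']
a=onz(k,P,248,186,.052,False);b=onz(k,P,182,205,.052,False);print(a,b,np.degrees(np.arctan2(*(b-a)[[1,0]])))"
```

```text
d [-0.4485, -0.218, 0.0313] jaw 66.06 w [-0.0, -0.0, -39.94]
d [-0.6067, -0.6237, 0.0313] jaw 66.06 w [-0.0, -0.0, -39.94]
[0.6832967  0.12795123 0.052     ] [0.6241783  0.34184925 0.052     ] 105.4500506859008
```

```bash
python3 -m pendant '[{"dx":-0.224,"dy":-0.109,"dz":0,"wz":-20},{"dx":-0.224,"dy":-0.109,"dz":0,"wz":-20},{"dx":-0.224,"dy":-0.109,"dz":0,"wz":-20},{"dx":-0.224,"dy":-0.109,"dz":0,"wz":-20},{"dx":-0.224,"dy":-0.109,"dz":0,"wz":-20},{"dx":-0.224,"dy":-0.109,"dz":0,"wz":-20},{"dx":-0.448,"dy":-0.218,"dz":0.03,"wz":-39.5},{"dx":-0.448,"dy":-0.218,"dz":0.03,"wz":-39.5},{"dx":-0.448,"dy":-0.218,"dz":0.03,"wz":-39.5},{"dx":-0.448,"dy":-0.218,"dz":0.03,"wz":-39.5},{"dx":-0.448,"dy":-0.218,"dz":0.03,"wz":-39.5},{"dx":-0.448,"dy":-0.218,"dz":0.03,"wz":-39.5},{"dx":-0.448,"dy":-0.218,"dz":0.03,"wz":-39.5},{"dx":-0.448,"dy":-0.218,"dz":0.03,"wz":-39.5},{"dx":-0.448,"dy":-0.218,"dz":0.03,"wz":-39.5},{"dx":-0.448,"dy":-0.218,"dz":0.03,"wz":-39.5}]'
python3 -c "
from h import *
p,d,k,P=grab('wrist','w1.png'); look('wrist','carriage_hole'); look('wrist','jig'); plan([.555,-.245,.2],106)"
```

```text
carriage_hole [0.5078, 0.1796, 0.0528] 0.93
jig [0.4908, 0.1773, 0.052] 0.77
d [-0.6067, -0.6237, 0.0313] jaw 66.06 w [-0.0, -0.0, -39.94]invalid input
```

View pics/w1.png

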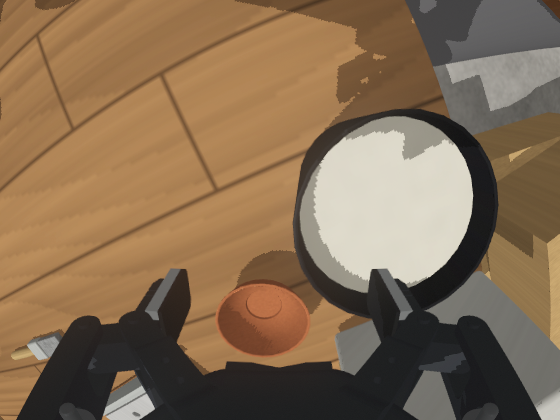

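The move was refused and the arm did not move. The picture shows only the bowl and a pot below the starting pose. The rows may need every field, so I'll try one small row.

```bash
python3 -m pendant '[{"wx":0,"wy":0,"wz":-5,"dx":-0.03,"dy":-0.015,"dz":0,"hand":1}]'
```

```text
time: 1.23
tool_pos: [0.2726, 0.5476, 0.2313]
tool_rot: [-0.001, 0.161, 0.987, 0.001]
contact_force: [0.8, 0.5, 0.4]
gripper_width: 1.0
```

All fields are needed.

```bash
python3 -c "
from h import *
plan([.575,.19,.2],106)"
```

```text
d [-0.4007, -0.2427, 0.0302] jaw 71.42 w [0.11, -0.08, -34.58]
```

```bash
python3 -m pendant '[{"wx":0,"wy":0,"wz":-34.5,"dx":-0.4,"dy":-0.243,"dz":0.03,"hand":1},{"wx":0,"wy":0,"wz":-34.5,"dx":-0.4,"dy":-0.243,"dz":0.03,"hand":1},{"wx":0,"wy":0,"wz":-34.5,"dx":-0.4,"dy":-0.243,"dz":0.03,"hand":1},{"wx":0,"wy":0,"wz":-34.5,"dx":-0.4,"dy":-0.243,"dz":0.03,"hand":1},{"wx":0,"wy":0,"wz":-34.5,"dx":-0.4,"dy":-0.243,"dz":0.03,"hand":1},{"wx":0,"wy":0,"wz":-34.5,"dx":-0.4,"dy":-0.243,"dz":0.03,"hand":1},{"wx":0,"wy":0,"wz":-34.5,"dx":-0.4,"dy":-0.243,"dz":0.03,"hand":1},{"wx":0,"wy":0,"wz":-34.5,"dx":-0.4,"dy":-0.243,"dz":0.03,"hand":1},{"wx":0,"wy":0,"wz":-34.5,"dx":-0.4,"dy":-0.243,"dz":0.03,"hand":1},{"wx":0,"wy":0,"wz":-34.5,"dx":-0.4,"dy":-0.243,"dz":0.03,"hand":1},{"wx":0,"wy":0,"wz":-34.5,"dx":-0.4,"dy":-0.243,"dz":0.03,"hand":1},{"wx":0,"wy":0,"wz":-34.5,"dx":-0.4,"dy":-0.243,"dz":0.03,"hand":1},{"wx":0,"wy":0,"wz":-34.5,"dx":-0.4,"dy":-0.243,"dz":0.03,"hand":1},{"wx":0,"wy":0,"wz":-34.5,"dx":-0.4,"dy":-0.243,"dz":0.03,"hand":1},{"wx":0,"wy":0,"wz":-34.5,"dx":-0.4,"dy":-0.243,"dz":0.03,"hand":1}]'
python3 -c "
from h import *
p,d,k,P=grab('wrist','w2.png'); look('wrist','carriage_hole'); look('wrist','jig'); plan([.555,-.245,.2],106)"
```

```text
time: 2.48
tool_pos: [0.5741, 0.186, 0.2012]
tool_rot: [-0.0, -0.135, 0.991, 0.0]
contact_force: [0.2, -0.1, -0.4]
gripper_width: 0.999
carriage_hole [0.5647, 0.1877, 0.055] 0.61
jig [0.5624, 0.2018, 0.0522] 0.67
d [0.1347, -0.4108, 0.0014] jaw 105.67 w [0.01, 0.01, -0.33]
```

View pics/w2.png

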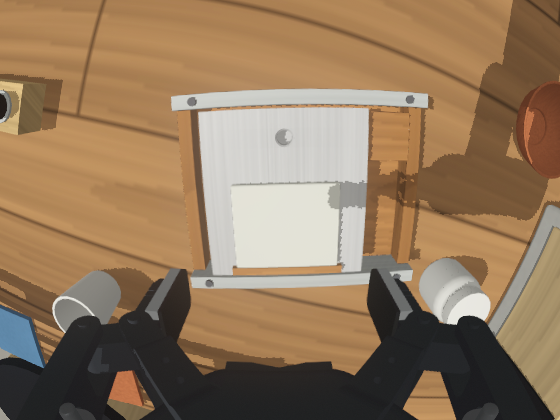

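The hole is at (284,137). The near rail's screws are at (192,101) and (410,99), and the far rail's left one is at (209,283). The jaws look nearly aligned with the rails.

```bash
python3 -c "
from h import *
p=cv2.imread('pics/w2.png');s=sensors.state();k=cams.calibration('wrist')
T=np.eye(4);T[:3,:3]=Rt(s['tool_rot']).as_matrix();T[:3,3]=s['tool_pos'];P=T@k['hand_eye']
g=cv2.cvtColor(p,cv2.COLOR_BGR2GRAY)[120:155,266:304]; m=(g<np.median(g)-15).astype(np.uint8)
for r in m: print(''.join('.#'[x] for x in r))
for n,u,v,z in [('hole',284,137,.052),('s1',192,101,.052),('s2',410,99,.052),('s3',209,283,.052)]: print(n,onz(k,P,u,v,z))
a,b=onz(k,P,192,101,.052),onz(k,P,410,99,.052);print(np.degrees(np.arctan2(*(b-a)[[1,0]])))
K=cams.calibration('top');print('top',onz(K,K['pose'],234,235,.052,False))
"
```

```text
......................................
......................................
......................................
......................................
......................................
......................................
......................................
......................................
......................................
..............########................
.............##########...............
...........##########.................
...........#########..................
..........##########..................
.........###########..................
.........###########..................
.........##########.......#...........
.........##########.......#...........
.........############.................
.........############....#............
.........###########....##............
..........################............
..........###############.............
...........#############..............
............###########...............
.............#########................
...............#####..................
......................................
......................................
......................................
......................................
......................................
......................................
......................................
......................................
hole [0.52059832 0.17696552 0.052     ]
s1 [0.50965403 0.08800959 0.052     ]
s2 [0.4506307  0.27887335 0.052     ]
s3 [0.68587081 0.14219381 0.052     ]
107.1838720210936
top [0.52439222 0.17339257 0.052     ]
```

```bash
python3 -m pendant '[{"wx":0,"wy":0,"wz":0,"dx":0.135,"dy":-0.41,"dz":0,"hand":1},{"wx":0,"wy":0,"wz":0,"dx":0.135,"dy":-0.41,"dz":0,"hand":1},{"wx":0,"wy":0,"wz":0,"dx":0.135,"dy":-0.41,"dz":0,"hand":1},{"wx":0,"wy":0,"wz":0,"dx":0.135,"dy":-0.41,"dz":0,"hand":1},{"wx":0,"wy":0,"wz":0,"dx":0.135,"dy":-0.41,"dz":0,"hand":1},{"wx":0,"wy":0,"wz":0,"dx":0.135,"dy":-0.41,"dz":0,"hand":1},{"wx":0,"wy":0,"wz":0,"dx":0.135,"dy":-0.41,"dz":0,"hand":1},{"wx":0,"wy":0,"wz":0,"dx":0.135,"dy":-0.41,"dz":0,"hand":1},{"wx":0,"wy":0,"wz":0,"dx":0.135,"dy":-0.41,"dz":0,"hand":1},{"wx":0,"wy":0,"wz":0,"dx":0.135,"dy":-0.41,"dz":0,"hand":1},{"wx":0,"wy":0,"wz":0,"dx":0.135,"dy":-0.41,"dz":0,"hand":1},{"wx":0,"wy":0,"wz":0,"dx":0.135,"dy":-0.41,"dz":0,"hand":1},{"wx":0,"wy":0,"wz":0,"dx":0.135,"dy":-0.41,"dz":0,"hand":1},{"wx":0,"wy":0,"wz":0,"dx":0.135,"dy":-0.41,"dz":0,"hand":1}]'
python3 -c "
from h import *
p,d,k,P=grab('wrist','w3.png'); look('wrist','pin'); look('wrist','stub'); look('wrist','stand')"
```

```text
time: 3.8
tool_pos: [0.5546, -0.2437, 0.2012]
tool_rot: [0.0, -0.136, 0.991, 0.0]
contact_force: [0.3, -0.0, -0.7]
gripper_width: 1.001
pin [0.5571, -0.2432, 0.0905] 0.6
stub [0.5542, -0.1661, 0.0779] 0.85
stand [0.5417, -0.2111, 0.0482] 0.6
```

View pics/w3.png

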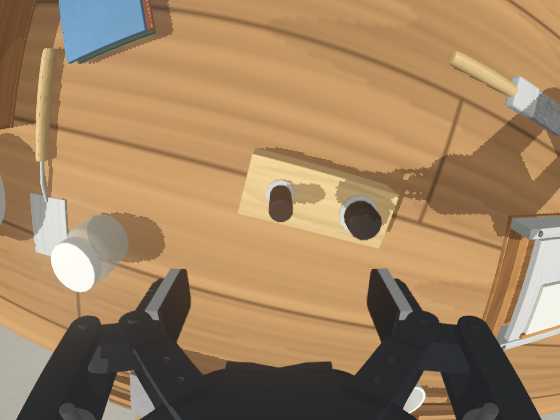

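The slim pin's grip top is at about (281,211) and its flange at about (280,187). The stub is on the right at (361,217). The stand shows no obstruction between the jaws.

```bash
python3 -c "
from h import *
p=cv2.imread('pics/w3.png');s=sensors.state();k=cams.calibration('wrist')
T=np.eye(4);T[:3,:3]=Rt(s['tool_rot']).as_matrix();T[:3,3]=s['tool_pos'];P=T@k['hand_eye']
g=p.max(2)[170:230,260:304]; m=(g<90).astype(np.uint8)
n=np.argwhere(m);print(n.min(0)+[170,260],n.max(0)+[170,260])
for r in m[::2]: print(''.join('.#'[x] for x in r))
print(onz(k,P,281,211,.099),onz(k,P,280,190,.049))
plan([.556,-.244,.066],107)
"
```

```text
[186 269] [213 291]
............................................
............................................
............................................
............................................
............................................
............................................
............................................
............................................
.................#######....................
.............##############.................
............#################...............
............##################..............
...........##.################..............
...........####################.............
..........#####################.............
..........######.........######.............
..........##................####............
..............................#.............
.........#.....................#............
............................................
............................................
...............................#............
............................................
............................................
............................................
............................................
............................................
............................................
............................................
............................................
[ 0.55415216 -0.24210349  0.099     ] [ 0.55042714 -0.2436924   0.049     ]
d [-0.0013, -0.0005, 0.1354] jaw 105.69 w [0.01, 0.0, -1.31]
```

```bash
python3 -m pendant '[{"wx":0,"wy":0,"wz":-1.3,"dx":0,"dy":0.001,"dz":0.03,"hand":1},{"wx":0,"wy":0,"wz":-1.3,"dx":0,"dy":0.001,"dz":0.06,"hand":1},{"wx":0,"wy":0,"wz":-1.3,"dx":0,"dy":0.001,"dz":0.085,"hand":1},{"wx":0,"wy":0,"wz":-1.3,"dx":0,"dy":0.001,"dz":0.105,"hand":1},{"wx":0,"wy":0,"wz":-1.3,"dx":0,"dy":0.001,"dz":0.12,"hand":1},{"wx":0,"wy":0,"wz":-1.3,"dx":0,"dy":0.001,"dz":0.13,"hand":1},{"wx":0,"wy":0,"wz":-1.3,"dx":0,"dy":0.001,"dz":0.133,"hand":1},{"wx":0,"wy":0,"wz":-1.3,"dx":0,"dy":0.001,"dz":0.133,"hand":1}]'
python3 -c "
from h import *
grab('wrist','w4.png')"
```

```text
time: 4.67
tool_pos: [0.5539, -0.2439, 0.0677]
tool_rot: [-0.0, -0.147, 0.989, 0.0]
contact_force: [-0.5, 0.0, 0.6]
gripper_width: 0.999
```

View pics/w4.png

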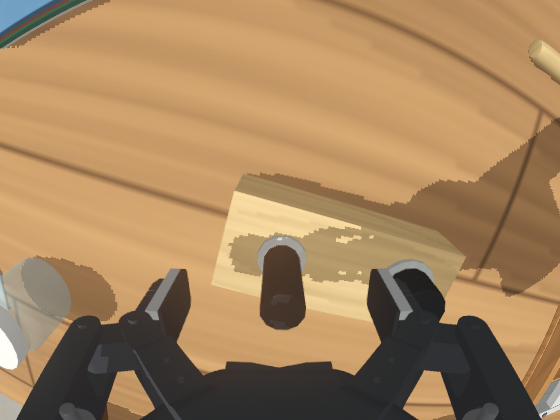

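The pin's grip at (283,300) stands centred between the pads, which are at columns 188 and 370. The stub at (417,285) is just outside the right finger, and closing moves that finger away from it. Closing now.

```bash
python3 -m pendant '[{"wx":0,"wy":0,"wz":0,"dx":0,"dy":0,"dz":0,"hand":-1},{"wx":0,"wy":0,"wz":0,"dx":0,"dy":0,"dz":0,"hand":-1},{"wx":0,"wy":0,"wz":0,"dx":0,"dy":0,"dz":0,"hand":-1},{"wx":0,"wy":0,"wz":0,"dx":0,"dy":0,"dz":0,"hand":-1},{"wx":0,"wy":0,"wz":0,"dx":0,"dy":0,"dz":0,"hand":-1},{"wx":0,"wy":0,"wz":0,"dx":0,"dy":0,"dz":0,"hand":-1},{"wx":0,"wy":0,"wz":0,"dx":0,"dy":0,"dz":0,"hand":-1},{"wx":0,"wy":0,"wz":0,"dx":0,"dy":0,"dz":0,"hand":-1},{"wx":0,"wy":0,"wz":0,"dx":0,"dy":0,"dz":0,"hand":-1},{"wx":0,"wy":0,"wz":0,"dx":0,"dy":0,"dz":0,"hand":-1},{"wx":0,"wy":0,"wz":0,"dx":0,"dy":0,"dz":0,"hand":-1},{"wx":0,"wy":0,"wz":0,"dx":0,"dy":0,"dz":0,"hand":-1}]'
```

```text
time: 5.72
tool_pos: [0.5542, -0.2443, 0.0687]
tool_rot: [0.0, -0.147, 0.989, 0.0]
contact_force: [-2.0, 3.5, 5.3]
gripper_width: 0.215
```

```bash
python3 -m pendant '[{"wx":0,"wy":0,"wz":0,"dx":0,"dy":0,"dz":-0.01,"hand":-1},{"wx":0,"wy":0,"wz":0,"dx":0,"dy":0,"dz":-0.025,"hand":-1},{"wx":0,"wy":0,"wz":0,"dx":0,"dy":0,"dz":-0.04,"hand":-1},{"wx":0,"wy":0,"wz":0,"dx":0,"dy":0,"dz":-0.055,"hand":-1},{"wx":0,"wy":0,"wz":0,"dx":0,"dy":0,"dz":-0.075,"hand":-1},{"wx":0,"wy":0,"wz":0,"dx":0,"dy":0,"dz":-0.085,"hand":-1},{"wx":0,"wy":0,"wz":0,"dx":0,"dy":0,"dz":-0.085,"hand":-1},{"wx":0,"wy":0,"wz":0,"dx":0,"dy":0,"dz":-0.085,"hand":-1}]'; python3 -c "
from h import *
plan([.519,.176,.153],107)"
```

```text
time: 6.38
tool_pos: [0.5542, -0.2449, 0.1536]
tool_rot: [0.0, -0.147, 0.989, -0.001]
contact_force: [-0.5, -0.3, -2.3]
gripper_width: 0.215
d [-0.0883, 0.4131, 0.0001] jaw 106.86 w [-0.07, 0.03, -0.14]
```

```bash
python3 -m pendant '[{"wx":0,"wy":0,"wz":0,"dx":-0.0065,"dy":0.03,"dz":0,"hand":-1},{"wx":0,"wy":0,"wz":0,"dx":-0.014,"dy":0.065,"dz":0,"hand":-1},{"wx":0,"wy":0,"wz":0,"dx":-0.022,"dy":0.1,"dz":0,"hand":-1},{"wx":0,"wy":0,"wz":0,"dx":-0.03,"dy":0.14,"dz":0,"hand":-1},{"wx":0,"wy":0,"wz":0,"dx":-0.039,"dy":0.18,"dz":0,"hand":-1},{"wx":0,"wy":0,"wz":0,"dx":-0.047,"dy":0.22,"dz":0,"hand":-1},{"wx":0,"wy":0,"wz":0,"dx":-0.055,"dy":0.26,"dz":0,"hand":-1},{"wx":0,"wy":0,"wz":0,"dx":-0.064,"dy":0.3,"dz":0,"hand":-1},{"wx":0,"wy":0,"wz":0,"dx":-0.073,"dy":0.34,"dz":0,"hand":-1},{"wx":0,"wy":0,"wz":0,"dx":-0.08,"dy":0.375,"dz":0,"hand":-1},{"wx":0,"wy":0,"wz":0,"dx":-0.086,"dy":0.4,"dz":0,"hand":-1},{"wx":0,"wy":0,"wz":0,"dx":-0.088,"dy":0.413,"dz":0,"hand":-1},{"wx":0,"wy":0,"wz":0,"dx":-0.088,"dy":0.413,"dz":0,"hand":-1},{"wx":0,"wy":0,"wz":0,"dx":-0.088,"dy":0.413,"dz":0,"hand":-1}]'; python3 -c "
from h import *
p,d,k,P=grab('wrist','w5.png')
cv2.imwrite('pics/w5c.png',cv2.resize(p[80:380,180:380,::-1],None,fx=2,fy=2,interpolation=cv2.INTER_CUBIC))"
```

```text
time: 7.55
tool_pos: [0.5178, 0.176, 0.152]
tool_rot: [-0.001, -0.147, 0.989, -0.0]
contact_force: [-0.5, -0.8, -1.9]
gripper_width: 0.217
```

View pics/w5c.png

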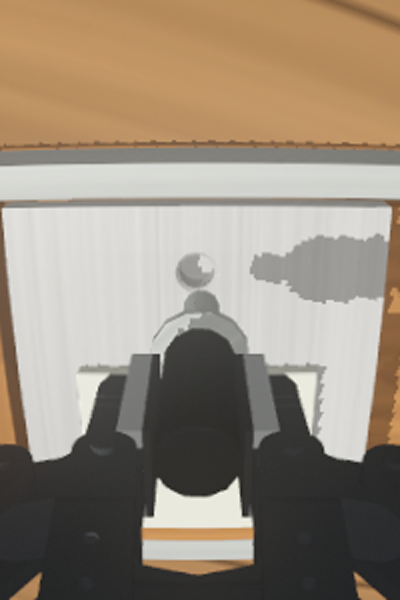

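The hole is at crop (195,270), full-picture (277.5,215). The tip's near rim is at crop (201,291), full-picture (280.5,225.5). The pin is upright in the pads, with its axis around column 280.

```bash
python3 -c "
from h import *
s=sensors.state();k=cams.calibration('wrist');r=Rt(s['tool_rot'])
T=np.eye(4);T[:3,:3]=r.as_matrix();T[:3,3]=s['tool_pos'];P=T@k['hand_eye']
def tl(n,u,v,z): print(n,np.round(onz(k,P,u,v,z),4),'tool',np.round(r.inv().apply(onz(k,P,u,v,z)-s['tool_pos']),4))
tl('hole',277.5,215,.052); tl('rim',280.5,225.5,.090); tl('flL',256,250,.13);tl('flR',303.5,250,.13); tl('fltop',280,235,.128)
p=cv2.imread('pics/w5.png');g=p.max(2)[195:245,262:300]
for row in g[::2]: print(' '.join('%3d'%x for x in row[::1]))
"
```

```text
hole [0.5207 0.1751 0.052 ] tool [-0.0026 -0.0009  0.1002]
rim [0.5147 0.1755 0.09  ] tool [0.0031 0.0012 0.0622]
flL [0.5181 0.162  0.13  ] tool [ 0.0038 -0.0127  0.0222]
flR [0.5104 0.1874 0.13  ] tool [0.0038 0.0137 0.0222]
fltop [0.5063 0.1724 0.128 ] tool [0.0121 0.0006 0.0242]
218 217 218 220 218 217 217 216 217 220 221 220 220 220 219 219 218 219 220 218 218 218 217 216 216 218 218 218 216 214 214 214 215 216 219 220 217 214
218 217 218 220 217 216 216 217 217 220 221 219 219 220 219 218 218 219 220 218 217 218 217 216 216 217 217 218 216 214 213 214 214 216 219 220 217 214
218 217 218 220 217 216 217 217 217 220 220 219 219 219 219 219 218 219 220 218 217 218 217 216 216 216 218 218 216 214 213 214 214 215 218 219 216 214
218 217 218 219 217 216 216 216 216 219 220 218 218 219 219 218 217 218 219 217 217 217 216 215 216 216 218 216 215 213 213 214 214 215 218 219 216 213
217 216 217 219 217 216 216 216 216 219 221 218 218 219 218 218 217 218 219 217 216 217 216 215 216 216 218 216 215 213 212 214 214 215 218 219 216 213
217 215 217 218 217 214 215 215 216 218 219 217 217 217 
[... 2283 characters left out ...]
 140 138 137 130 130 130 130 130 129 128 126 127 154 213 210 210 211 212 214 217 216 213 210
217 215 213 215 214 186 162 140 141 153 186 200 198 199 199 202 202 202 200 151 151 154 155 153 150 143 131 129 134 146 171 199 212 214 217 216 213 209
216 189 164 156 150 161 193 204 204 203 202 203 202 162 164 165 165 164 149 149 149 148 148 147 147 148 148 147 147 145 136 130 134 151 190 216 213 209
161 167 201 212 206 205 204 203 203 204 205 206 204 148 149 149 149 149 148 148 147 147 147 147 147 147 147 148 148 148 149 149 149 145 137 145 186 210
213 209 206 204 203 202 202 203 205 206 207 206 148 149 149 149 149 147 147 147 147 147 147 147 148 148 148 148 149 150 150 150 150 149 149 143 134 172
```

```bash
python3 -m pendant '[{"wx":0,"wy":0,"wz":0,"dx":-0.001,"dy":-0.0018,"dz":0.01,"hand":-1},{"wx":0,"wy":0,"wz":0,"dx":-0.001,"dy":-0.0018,"dz":0.022,"hand":-1},{"wx":0,"wy":0,"wz":0,"dx":-0.001,"dy":-0.0018,"dz":0.03,"hand":-1},{"wx":0,"wy":0,"wz":0,"dx":-0.001,"dy":-0.0018,"dz":0.033,"hand":-1},{"wx":0,"wy":0,"wz":0,"dx":-0.001,"dy":-0.0018,"dz":0.036,"hand":-1},{"wx":0,"wy":0,"wz":0,"dx":-0.001,"dy":-0.0018,"dz":0.038,"hand":-1},{"wx":0,"wy":0,"wz":0,"dx":-0.001,"dy":-0.0018,"dz":0.039,"hand":-1},{"wx":0,"wy":0,"wz":0,"dx":-0.001,"dy":-0.0018,"dz":0.04,"hand":-1},{"wx":0,"wy":0,"wz":0,"dx":-0.001,"dy":-0.0018,"dz":0.04,"hand":-1}]'; python3 -c "
from h import *
p,d,k,P=grab('wrist','w6.png')
cv2.imwrite('pics/w6c.png',cv2.resize(p[170:370,180:380,::-1],None,fx=3,fy=3,interpolation=cv2.INTER_CUBIC))"
```

```text
time: 8.35
tool_pos: [0.5202, 0.1749, 0.1135]
tool_rot: [0.0, -0.147, 0.989, -0.0]
contact_force: [-0.2, -0.6, -1.4]
gripper_width: 0.216
```

View pics/w6c.png

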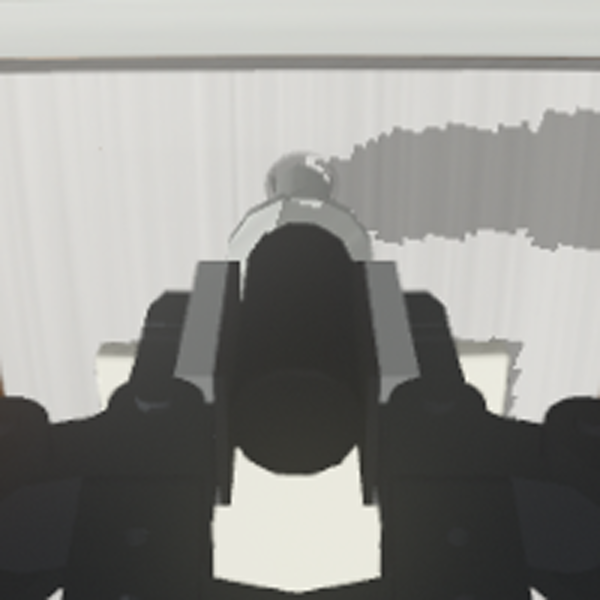

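The shank at crop (302,180) sits inside the hole mouth, which spans crop columns 266–340. It looks centred, and the side forces are about zero. I'll go down gently.

```bash
python3 -m pendant '[{"wx":0,"wy":0,"wz":0,"dx":0,"dy":0,"dz":0.001,"hand":-1},{"wx":0,"wy":0,"wz":0,"dx":0,"dy":0,"dz":0.002,"hand":-1},{"wx":0,"wy":0,"wz":0,"dx":0,"dy":0,"dz":0.003,"hand":-1},{"wx":0,"wy":0,"wz":0,"dx":0,"dy":0,"dz":0.004,"hand":-1},{"wx":0,"wy":0,"wz":0,"dx":0,"dy":0,"dz":0.004,"hand":-1}]'; python3 -m pendant '[{"wx":0,"wy":0,"wz":0,"dx":0,"dy":0,"dz":0.001,"hand":-1},{"wx":0,"wy":0,"wz":0,"dx":0,"dy":0,"dz":0.002,"hand":-1},{"wx":0,"wy":0,"wz":0,"dx":0,"dy":0,"dz":0.002,"hand":-1}]'
```

```text
time: 8.82
tool_pos: [0.5198, 0.1748, 0.109]
tool_rot: [-0.0, -0.147, 0.989, -0.0]
contact_force: [0.1, 0.6, -1.6]
gripper_width: 0.209
time: 9.07
tool_pos: [0.5198, 0.1748, 0.107]
tool_rot: [-0.0, -0.147, 0.989, -0.0]
contact_force: [0.3, 1.0, -1.5]
gripper_width: 0.213
```

```bash
python3 -m pendant '[{"wx":0,"wy":0,"wz":0,"dx":0,"dy":0,"dz":0.001,"hand":-1},{"wx":0,"wy":0,"wz":0,"dx":0,"dy":0,"dz":0.002,"hand":-1},{"wx":0,"wy":0,"wz":0,"dx":0,"dy":0,"dz":0.003,"hand":-1},{"wx":0,"wy":0,"wz":0,"dx":0,"dy":0,"dz":0.004,"hand":-1},{"wx":0,"wy":0,"wz":0,"dx":0,"dy":0,"dz":0.004,"hand":-1},{"wx":0,"wy":0,"wz":0,"dx":0,"dy":0,"dz":0.004,"hand":-1}]'; python3 -m pendant '[{"wx":0,"wy":0,"wz":0,"dx":0,"dy":0,"dz":0.0005,"hand":-1},{"wx":0,"wy":0,"wz":0,"dx":0,"dy":0,"dz":0.001,"hand":-1},{"wx":0,"wy":0,"wz":0,"dx":0,"dy":0,"dz":0.001,"hand":-1}]'
```

```text
time: 9.57
tool_pos: [0.5199, 0.1748, 0.1032]
tool_rot: [-0.0, -0.147, 0.989, 0.0]
contact_force: [-1.0, 0.2, -1.0]
gripper_width: 0.22
time: 9.82
tool_pos: [0.5199, 0.1748, 0.1022]
tool_rot: [-0.0, -0.147, 0.989, -0.0]
contact_force: [-0.4, -0.3, -0.8]
gripper_width: 0.216
```

```bash
python3 -m pendant '[{"wx":0,"wy":0,"wz":0,"dx":0,"dy":0,"dz":0.0005,"hand":-1},{"wx":0,"wy":0,"wz":0,"dx":0,"dy":0,"dz":0.001,"hand":-1},{"wx":0,"wy":0,"wz":0,"dx":0,"dy":0,"dz":0.0015,"hand":-1},{"wx":0,"wy":0,"wz":0,"dx":0,"dy":0,"dz":0.0015,"hand":-1}]'; python3 -m pendant '[{"wx":0,"wy":0,"wz":0,"dx":0,"dy":0,"dz":0.0005,"hand":-1},{"wx":0,"wy":0,"wz":0,"dx":0,"dy":0,"dz":0.001,"hand":-1},{"wx":0,"wy":0,"wz":0,"dx":0,"dy":0,"dz":0.001,"hand":-1}]'
```

```text
time: 10.15
tool_pos: [0.5199, 0.1748, 0.1006]
tool_rot: [-0.0, -0.147, 0.989, -0.0]
contact_force: [0.2, 0.2, -1.6]
gripper_width: 0.218
time: 10.4
tool_pos: [0.5199, 0.1748, 0.0997]
tool_rot: [-0.0, -0.147, 0.989, -0.0]
contact_force: [0.2, 0.1, -1.0]
gripper_width: 0.215
```

```bash
python3 -m pendant '[{"wx":0,"wy":0,"wz":0,"dx":0,"dy":0,"dz":0.0005,"hand":-1},{"wx":0,"wy":0,"wz":0,"dx":0,"dy":0,"dz":0.0005,"hand":-1},{"wx":0,"wy":0,"wz":0,"dx":0,"dy":0,"dz":0.0005,"hand":-1}]'; python3 -m pendant '[{"wx":0,"wy":0,"wz":0,"dx":0,"dy":0,"dz":0.0005,"hand":-1},{"wx":0,"wy":0,"wz":0,"dx":0,"dy":0,"dz":0.0005,"hand":-1},{"wx":0,"wy":0,"wz":0,"dx":0,"dy":0,"dz":0.0005,"hand":-1}]'
```

```text
time: 10.65
tool_pos: [0.5201, 0.1748, 0.0996]
tool_rot: [0.0, -0.147, 0.989, -0.0]
contact_force: [-0.3, 0.1, 1.5]
gripper_width: 0.216
time: 10.9
tool_pos: [0.5203, 0.1749, 0.0995]
tool_rot: [0.0, -0.147, 0.989, 0.0]
contact_force: [-0.8, 0.8, 4.1]
gripper_width: 0.214
```

The tip touches the strip at TCP z ≈ 0.0997. The arm yields about 5 N/mm, so a light press while sliding is safe. Sliding along +y now.

```bash
python3 -m pendant '[{"wx":0,"wy":0,"wz":0,"dx":0,"dy":0.001,"dz":0,"hand":-1},{"wx":0,"wy":0,"wz":0,"dx":0,"dy":0.002,"dz":0,"hand":-1},{"wx":0,"wy":0,"wz":0,"dx":0,"dy":0.003,"dz":0,"hand":-1},{"wx":0,"wy":0,"wz":0,"dx":0,"dy":0.004,"dz":0,"hand":-1},{"wx":0,"wy":0,"wz":0,"dx":0,"dy":0.005,"dz":0,"hand":-1},{"wx":0,"wy":0,"wz":0,"dx":0,"dy":0.006,"dz":0,"hand":-1}]'; python3 -m pendant '[{"wx":0,"wy":0,"wz":0,"dx":0,"dy":0.001,"dz":0,"hand":-1},{"wx":0,"wy":0,"wz":0,"dx":0,"dy":0.002,"dz":0,"hand":-1},{"wx":0,"wy":0,"wz":0,"dx":0,"dy":0.003,"dz":0,"hand":-1},{"wx":0,"wy":0,"wz":0,"dx":0,"dy":0.004,"dz":0,"hand":-1}]'
```

```text
time: 11.4
tool_pos: [0.5193, 0.1792, 0.0995]
tool_rot: [0.001, -0.147, 0.989, -0.002]
contact_force: [-0.7, -6.5, 5.4]
gripper_width: 0.213
time: 11.73
tool_pos: [0.5182, 0.1831, 0.0995]
tool_rot: [0.001, -0.147, 0.989, -0.002]
contact_force: [1.4, -6.6, 4.7]
gripper_width: 0.219
```

```bash
python3 -m pendant '[{"wx":0,"wy":0,"wz":0,"dx":0,"dy":0.001,"dz":0,"hand":-1},{"wx":0,"wy":0,"wz":0,"dx":0,"dy":0.002,"dz":0,"hand":-1},{"wx":0,"wy":0,"wz":0,"dx":0,"dy":0.003,"dz":0,"hand":-1}]'; python3 -m pendant '[{"wx":0,"wy":0,"wz":0,"dx":0,"dy":0.001,"dz":0,"hand":-1},{"wx":0,"wy":0,"wz":0,"dx":0,"dy":0.002,"dz":0,"hand":-1},{"wx":0,"wy":0,"wz":0,"dx":0,"dy":0.003,"dz":0,"hand":-1}]'
```

```text
time: 11.98
tool_pos: [0.5173, 0.1859, 0.0995]
tool_rot: [0.001, -0.147, 0.989, -0.002]
contact_force: [1.2, -6.7, 5.9]
gripper_width: 0.215
time: 12.23
tool_pos: [0.5164, 0.1888, 0.0995]
tool_rot: [0.001, -0.147, 0.989, -0.002]
contact_force: [0.9, -5.7, 4.8]
gripper_width: 0.217
```

```bash
python3 -m pendant '[{"wx":0,"wy":0,"wz":0,"dx":0,"dy":0.001,"dz":0,"hand":-1},{"wx":0,"wy":0,"wz":0,"dx":0,"dy":0.002,"dz":0,"hand":-1},{"wx":0,"wy":0,"wz":0,"dx":0,"dy":0.003,"dz":0,"hand":-1}]'; python3 -m pendant '[{"wx":0,"wy":0,"wz":0,"dx":0,"dy":0.001,"dz":0,"hand":-1},{"wx":0,"wy":0,"wz":0,"dx":0,"dy":0.002,"dz":0,"hand":-1},{"wx":0,"wy":0,"wz":0,"dx":0,"dy":0.003,"dz":0,"hand":-1}]'
```

```text
time: 12.48
tool_pos: [0.5156, 0.1917, 0.0995]
tool_rot: [0.001, -0.147, 0.989, -0.002]
contact_force: [0.6, -5.7, 5.9]
gripper_width: 0.219
time: 12.73
tool_pos: [0.5147, 0.1945, 0.0995]
tool_rot: [0.001, -0.147, 0.989, -0.002]
contact_force: [1.0, -6.8, 5.1]
gripper_width: 0.217
```

```bash
python3 -m pendant '[{"wx":0,"wy":0,"wz":0,"dx":0,"dy":0.001,"dz":0,"hand":-1},{"wx":0,"wy":0,"wz":0,"dx":0,"dy":0.002,"dz":0,"hand":-1},{"wx":0,"wy":0,"wz":0,"dx":0,"dy":0.003,"dz":0,"hand":-1}]'; python3 -m pendant '[{"wx":0,"wy":0,"wz":0,"dx":0,"dy":0.001,"dz":0,"hand":-1},{"wx":0,"wy":0,"wz":0,"dx":0,"dy":0.002,"dz":0,"hand":-1},{"wx":0,"wy":0,"wz":0,"dx":0,"dy":0.003,"dz":0,"hand":-1}]'
```

```text
time: 12.98
tool_pos: [0.5138, 0.1974, 0.0995]
tool_rot: [0.001, -0.147, 0.989, -0.002]
contact_force: [0.4, -5.6, 5.3]
gripper_width: 0.218
time: 13.23
tool_pos: [0.5129, 0.2004, 0.0995]
tool_rot: [0.001, -0.147, 0.989, -0.002]
contact_force: [0.3, -5.5, 5.7]
gripper_width: 0.217
```

```bash
python3 -m pendant '[{"wx":0,"wy":0,"wz":0,"dx":0,"dy":0.001,"dz":0,"hand":-1},{"wx":0,"wy":0,"wz":0,"dx":0,"dy":0.002,"dz":0,"hand":-1},{"wx":0,"wy":0,"wz":0,"dx":0,"dy":0.003,"dz":0,"hand":-1}]'; python3 -m pendant '[{"wx":0,"wy":0,"wz":0,"dx":0,"dy":0.001,"dz":0,"hand":-1},{"wx":0,"wy":0,"wz":0,"dx":0,"dy":0.002,"dz":0,"hand":-1},{"wx":0,"wy":0,"wz":0,"dx":0,"dy":0.003,"dz":0,"hand":-1}]'
```

```text
time: 13.48
tool_pos: [0.5119, 0.2035, 0.0993]
tool_rot: [0.001, -0.147, 0.989, -0.001]
contact_force: [-0.4, -4.2, 4.0]
gripper_width: 0.215
time: 13.73
tool_pos: [0.5101, 0.2074, 0.0983]
tool_rot: [0.0, -0.147, 0.989, 0.0]
contact_force: [2.3, -2.7, -0.3]
gripper_width: 0.215
```

At travel ≈ 34 mm the tip dropped 1 mm and the vertical load vanished, so this is the strip's hole. I'll move about 1 mm further and lower gently.

```bash
python3 -m pendant '[{"wx":0,"wy":0,"wz":0,"dx":0,"dy":0.0005,"dz":0,"hand":-1},{"wx":0,"wy":0,"wz":0,"dx":0,"dy":0.001,"dz":0.0005,"hand":-1},{"wx":0,"wy":0,"wz":0,"dx":0,"dy":0.001,"dz":0.001,"hand":-1},{"wx":0,"wy":0,"wz":0,"dx":0,"dy":0.001,"dz":0.001,"hand":-1}]'; python3 -m pendant '[{"wx":0,"wy":0,"wz":0,"dx":0,"dy":0,"dz":0.0005,"hand":-1},{"wx":0,"wy":0,"wz":0,"dx":0,"dy":0,"dz":0.001,"hand":-1},{"wx":0,"wy":0,"wz":0,"dx":0,"dy":0,"dz":0.001,"hand":-1}]'
```

```text
time: 14.07
tool_pos: [0.5097, 0.2084, 0.0976]
tool_rot: [-0.0, -0.147, 0.989, 0.0]
contact_force: [1.4, -1.6, -0.4]
gripper_width: 0.212
time: 14.32
tool_pos: [0.5098, 0.2083, 0.0968]
tool_rot: [-0.0, -0.147, 0.989, 0.0]
contact_force: [2.0, -2.0, 1.1]
gripper_width: 0.218
```

```bash
python3 -m pendant '[{"wx":0,"wy":0,"wz":0,"dx":0,"dy":0,"dz":0.0005,"hand":-1},{"wx":0,"wy":0,"wz":0,"dx":0,"dy":0,"dz":0.001,"hand":-1},{"wx":0,"wy":0,"wz":0,"dx":0,"dy":0,"dz":0.001,"hand":-1}]'; python3 -m pendant '[{"wx":0,"wy":0,"wz":0,"dx":0,"dy":0,"dz":0.0005,"hand":-1},{"wx":0,"wy":0,"wz":0,"dx":0,"dy":0,"dz":0.001,"hand":-1},{"wx":0,"wy":0,"wz":0,"dx":0,"dy":0,"dz":0.001,"hand":-1}]'
```

```text
time: 14.57
tool_pos: [0.51, 0.2081, 0.0959]
tool_rot: [0.0, -0.147, 0.989, -0.0]
contact_force: [1.8, -3.0, 1.7]
gripper_width: 0.216
time: 14.82
tool_pos: [0.51, 0.2079, 0.0947]
tool_rot: [0.0, -0.147, 0.989, -0.0]
contact_force: [2.5, -4.2, 1.2]
gripper_width: 0.221
```

The force points along jig −y, so I've gone slightly too far. I'll back off 1 mm and continue down.

```bash
python3 -m pendant '[{"wx":0,"wy":0,"wz":0,"dx":0,"dy":-0.0005,"dz":0,"hand":-1},{"wx":0,"wy":0,"wz":0,"dx":0,"dy":-0.001,"dz":0,"hand":-1},{"wx":0,"wy":0,"wz":0,"dx":0,"dy":-0.001,"dz":0.001,"hand":-1},{"wx":0,"wy":0,"wz":0,"dx":0,"dy":-0.001,"dz":0.002,"hand":-1},{"wx":0,"wy":0,"wz":0,"dx":0,"dy":-0.001,"dz":0.002,"hand":-1}]'; python3 -m pendant '[{"wx":0,"wy":0,"wz":0,"dx":0,"dy":0,"dz":0.001,"hand":-1},{"wx":0,"wy":0,"wz":0,"dx":0,"dy":0,"dz":0.002,"hand":-1},{"wx":0,"wy":0,"wz":0,"dx":0,"dy":0,"dz":0.002,"hand":-1}]'
```

```text
time: 15.23
tool_pos: [0.5099, 0.2073, 0.0923]
tool_rot: [-0.0, -0.147, 0.989, 0.0]
contact_force: [3.3, -1.8, 0.3]
gripper_width: 0.214
time: 15.48
tool_pos: [0.51, 0.2074, 0.0905]
tool_rot: [-0.0, -0.147, 0.989, 0.0]
contact_force: [1.9, -2.3, -0.6]
gripper_width: 0.211
```

```bash
python3 -m pendant '[{"wx":0,"wy":0,"wz":0,"dx":0,"dy":0,"dz":0.001,"hand":-1},{"wx":0,"wy":0,"wz":0,"dx":0,"dy":0,"dz":0.002,"hand":-1},{"wx":0,"wy":0,"wz":0,"dx":0,"dy":0,"dz":0.003,"hand":-1},{"wx":0,"wy":0,"wz":0,"dx":0,"dy":0,"dz":0.004,"hand":-1},{"wx":0,"wy":0,"wz":0,"dx":0,"dy":0,"dz":0.004,"hand":-1}]'; python3 -m pendant '[{"wx":0,"wy":0,"wz":0,"dx":0,"dy":0,"dz":0.001,"hand":-1},{"wx":0,"wy":0,"wz":0,"dx":0,"dy":0,"dz":0.002,"hand":-1},{"wx":0,"wy":0,"wz":0,"dx":0,"dy":0,"dz":0.003,"hand":-1},{"wx":0,"wy":0,"wz":0,"dx":0,"dy":0,"dz":0.004,"hand":-1},{"wx":0,"wy":0,"wz":0,"dx":0,"dy":0,"dz":0.004,"hand":-1}]'
```

```text
time: 15.9
tool_pos: [0.51, 0.2073, 0.0865]
tool_rot: [-0.0, -0.147, 0.989, 0.0]
contact_force: [2.3, -1.3, -0.8]
gripper_width: 0.215
time: 16.32
tool_pos: [0.51, 0.2073, 0.0825]
tool_rot: [-0.0, -0.147, 0.989, -0.0]
contact_force: [2.1, -2.1, -0.3]
gripper_width: 0.213
```

```bash
python3 -m pendant '[{"wx":0,"wy":0,"wz":0,"dx":0,"dy":0,"dz":0.001,"hand":-1},{"wx":0,"wy":0,"wz":0,"dx":0,"dy":0,"dz":0.002,"hand":-1},{"wx":0,"wy":0,"wz":0,"dx":0,"dy":0,"dz":0.003,"hand":-1},{"wx":0,"wy":0,"wz":0,"dx":0,"dy":0,"dz":0.004,"hand":-1},{"wx":0,"wy":0,"wz":0,"dx":0,"dy":0,"dz":0.005,"hand":-1},{"wx":0,"wy":0,"wz":0,"dx":0,"dy":0,"dz":0.005,"hand":-1}]'; python3 -m pendant '[{"wx":0,"wy":0,"wz":0,"dx":0,"dy":0,"dz":0.0005,"hand":-1},{"wx":0,"wy":0,"wz":0,"dx":0,"dy":0,"dz":0.001,"hand":-1},{"wx":0,"wy":0,"wz":0,"dx":0,"dy":0,"dz":0.0015,"hand":-1},{"wx":0,"wy":0,"wz":0,"dx":0,"dy":0,"dz":0.002,"hand":-1},{"wx":0,"wy":0,"wz":0,"dx":0,"dy":0,"dz":0.002,"hand":-1}]'
```

```text
time: 16.82
tool_pos: [0.51, 0.2073, 0.0775]
tool_rot: [-0.0, -0.147, 0.989, -0.0]
contact_force: [2.2, -2.1, -1.0]
gripper_width: 0.214
time: 17.23
tool_pos: [0.5101, 0.2073, 0.0757]
tool_rot: [-0.0, -0.147, 0.989, 0.0]
contact_force: [1.5, -1.7, 0.8]
gripper_width: 0.217
```

```bash
python3 -m pendant '[{"wx":0,"wy":0,"wz":0,"dx":0,"dy":0,"dz":0.0005,"hand":-1},{"wx":0,"wy":0,"wz":0,"dx":0,"dy":0,"dz":0.001,"hand":-1},{"wx":0,"wy":0,"wz":0,"dx":0,"dy":0,"dz":0.001,"hand":-1}]'
```

```text
time: 17.48
tool_pos: [0.5103, 0.2074, 0.0756]
tool_rot: [0.0, -0.147, 0.989, -0.0]
contact_force: [-0.4, -2.8, 4.5]
gripper_width: 0.216
```

The force is 4.5 N with no further travel, so the flange is seated at the depth I expected. Releasing and rising.

```bash
python3 -m pendant '[{"wx":0,"wy":0,"wz":0,"dx":0,"dy":0,"dz":-0.001,"hand":-1},{"wx":0,"wy":0,"wz":0,"dx":0,"dy":0,"dz":-0.001,"hand":0.2},{"wx":0,"wy":0,"wz":0,"dx":0,"dy":0,"dz":-0.001,"hand":0.2},{"wx":0,"wy":0,"wz":0,"dx":0,"dy":0,"dz":-0.001,"hand":0.2},{"wx":0,"wy":0,"wz":0,"dx":0,"dy":0,"dz":-0.001,"hand":0.2},{"wx":0,"wy":0,"wz":0,"dx":0,"dy":0,"dz":-0.001,"hand":0.2},{"wx":0,"wy":0,"wz":0,"dx":0,"dy":0,"dz":-0.001,"hand":0.2},{"wx":0,"wy":0,"wz":0,"dx":0,"dy":0,"dz":-0.001,"hand":0.2},{"wx":0,"wy":0,"wz":0,"dx":0,"dy":0,"dz":-0.001,"hand":0.2},{"wx":0,"wy":0,"wz":0,"dx":0,"dy":0,"dz":-0.001,"hand":0.2}]'; python3 -m pendant '[{"wx":0,"wy":0,"wz":0,"dx":0,"dy":0,"dz":-0.01,"hand":0.2},{"wx":0,"wy":0,"wz":0,"dx":0,"dy":0,"dz":-0.025,"hand":0.2},{"wx":0,"wy":0,"wz":0,"dx":0,"dy":0,"dz":-0.05,"hand":0.2},{"wx":0,"wy":0,"wz":0,"dx":0,"dy":0,"dz":-0.08,"hand":0.2},{"wx":0,"wy":0,"wz":0,"dx":0,"dy":0,"dz":-0.11,"hand":0.2},{"wx":0,"wy":0,"wz":0,"dx":0,"dy":0,"dz":-0.13,"hand":0.2},{"wx":0,"wy":0,"wz":0,"dx":0,"dy":0,"dz":-0.13,"hand":0.2},{"wx":0,"wy":0,"wz":0,"dx":0,"dy":0,"dz":-0.13,"hand":0.2}]'; python3 -c "
from h import *
p,d,k,P=grab('wrist','w7.png'); look('wrist','pin')"
```

```text
time: 18.32
tool_pos: [0.5101, 0.2073, 0.0758]
tool_rot: [-0.0, -0.147, 0.989, 0.0]
contact_force: [-0.4, 0.3, 0.9]
gripper_width: 0.599
time: 18.98
tool_pos: [0.5111, 0.2076, 0.2082]
tool_rot: [0.002, -0.147, 0.989, 0.0]
contact_force: [-0.3, 0.0, -0.3]
gripper_width: 0.598
pin [0.5106, 0.2045, 0.0999] 0.89
```

View pics/w7.png

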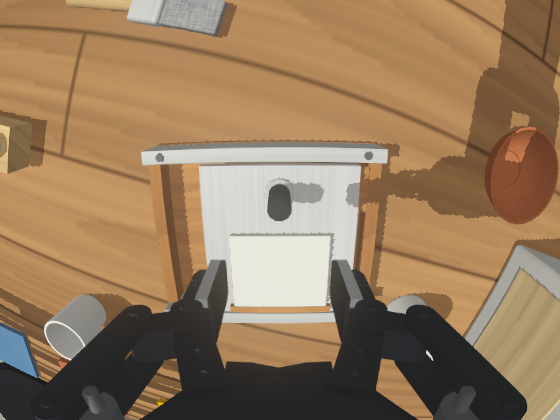

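The pin stands at (279,200) in the carriage, clear of the fingers. I'll check the height of its top by depth and then hand in.

Run:
```python
from h import *
from plant import job
p,d,k,P=grab('wrist')
def pt(u,v):
    o,q=ray(k,P,u,v,True); c=(np.linalg.inv(P[:3,:3])@q)[2]; return np.round(o+q*d[v,u]/c,4)
for n,u,v in [('top',279,210),('top',279,214),('flange',272,184),('carriage',230,200),('carriage',320,215)]: print(n,pt(u,v))
print(sensors.state()["contact_force"]); job.job_done()
```

```text
top [0.5072 0.2068 0.1059]
top [0.5106 0.2078 0.1052]
flange [0.5009 0.1983 0.0547]
carriage [0.5284 0.1645 0.0509]
carriage [0.5177 0.2515 0.0511]
[ 0.04767302  0.09311009 -0.69470685]
the job is handed in; nothing more can be done
```

The slim pin is fully home through the carriage and the strip, released, and the job is handed in.

I took it from the stand, put it in the carriage's hole and slid the carriage about 34 mm along +y with a light press of about 6 N. There the tip dropped into the strip's hole. I backed off 1 mm to ease the side load and pushed it down until the flange seated, at 4.5 N. The measured wrist forces, read after each move, stayed below 10 N.

- **Depth:** In the last check the grip top was at 105–106 mm above the table, against 106 mm expected. The flange was at about 55 mm, against 56 mm. The tool stopped at the height I expected for fully home, within 0.1 mm.
- **Position:** The pin stood upright where I let go of it, with the gripper about 13 cm higher and touching nothing.
- **Bystanders:** I did not re-measure the thick pin or the other things at the end. No force reading suggested the robot touched any of them.
- **Other problems:** The first move command was refused because its rows left out fields, and nothing moved. No check failed. The total time was about 19 s.

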